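# Lock the fixation target with its jam nut

### The job

The red fixation target on the small desk stand has been set, but its brass hexagonal jam nut has been left backed off. Turn the nut clockwise, seen from above, regripping as needed, until it has run all the way down and stops firmly against the black boss under it, then let go. Do not turn the steel spindle with the red ball and white pointer, and do not knock the spectacles or the glasses case about.

Things in the scene. Friction and masses are not known exactly. Their poses are not given: they have to be found in the camera images.
- stand: Fixed desk stand: grey foot plate 130 x 100 x 16 mm (x by y) with a black column up its middle, 34 mm in diameter, widening to a boss 40 mm in diameter with a flat top 85 mm above the desk. Origin under the middle of the foot, on the desk; z up along the column and the spindle. The foot never slides.
- boss_top (a point): Centre of the flat top of the stand's boss, 85 mm above the desk: where the nut's underside must land.
- nut_center (a point): Centre of the jam nut: a brass hexagon 52 mm across flats, 60 mm across corners, 26 mm high, upright on the spindle. This point lies on the axis at half the nut's height and turns with it; its x axis is square to one pair of flats (the other pairs are 60 degrees either way), its z axis is up. It is 13 mm above boss_top when the nut is home. Grip across two flats, from above.
- jam_nut (a joint): How far the nut is backed off, rad: 0 = home against the boss (hard stop), larger = screwed up, so the starting gap is 5 to 9 mm. Turning far past the stop wrenches the arm. Right-hand coarse thread: clockwise from above lowers it, 15 mm a full turn (2.4 mm a rad). Starts 2 to 3.6 rad up; turns with a light drag of about 0.1 Nm and stays where it is left.
- pointer_tip (a point): Tip of the white pointer, 20 mm out from the spindle's axis and 128 mm above the desk. The spindle is a steel thread 18 mm in diameter standing up through the nut; it ends in a dark collar 20 mm wide with the pointer, and a red ball 14 mm wide whose top is 142 mm above the desk. It turns freely of the nut, with a drag of about 0.06 Nm; the pointer must stay where it is.
- spectacles: Bystander: black spectacles, 138 x 138 x 41 mm, lying on the desk to the left of the stand. Origin under their middle.
- glasses_case: Bystander: closed teal glasses case, 67 x 162 x 43 mm, lying on the desk to the right of the stand. Origin under its middle.
Not all that is in view belongs to the job. Of the things that look like the stand, the larger one is meant.

How it is judged:
By the outcome, as a careful person would: the job done as asked, in the order asked, and still so for the second after the job is handed in, with the robot touching nothing.
It also fails if it takes over 54 s, if anything falls off the work surface, if the arm or the gripper's body presses on something with over 40 N, if the wrist force passes 120 N, or if a joint passes its speed limit or range.

### The arm

A 6-joint arm with a two-finger parallel gripper is mounted at the origin on a cart in front of the work surface, level with it; the furniture and walls round the work are solid. World frame = base frame: x ahead of the robot, y to its left, z up, the work surface at z = 0. Lengths are in m, angles in rad, forces in N, time in s.
With the tool pointing down it reaches from about 0.35 to 0.85 m from the base axis. Payload 8.1 kg.
Tool frame: the origin (TCP) lies at the very end of the fingers, on their centre line; the grasp point (between the pads) lies 19 mm behind it; z points along the fingers, y is the line along which they close (so a half turn about z gives the same grasp; the last joint's range is limited). The gripper opens to 93 mm and grips with 3 to 60 N. Pads are 15 mm wide; open, the fingers measure 128 mm over their backs; the gripper's body (75 mm by 188 mm) begins 65 mm behind the grasp point.
Start: joints at [1.24, 0.13, 1.488, -0, 1.523, -0.085], TCP at [0.146, 0.582, 0.219] pointing down, gripper open.
Joint ranges: [-2.96, 2.96], [-0.89, 2.26], [0.02, 2.5], [-1.34, 4.48], [0, 2.73], [-2.66, 2.66]. Speed limits (rad/s): [2.39, 2.39, 2.79, 3.14, 3.14, 3.14].

### API

Orientations are given as a rotation vector (axis times angle).
In Python, from plant import monitor, eyes, ticket gives the robot as it stands.
- The arm moves only by the tool arm_command, never from a script. Its argument "deltas" is a list that holds one entry, the list of rows, each a list of 6 numbers: the shift along the world's x, y, z in cm, then the turn, a rotation vector about the world's x, y, z in degrees. In form: [[[tx, ty, tz, rx, ry, rz], ...]]. A call has 1 to 12 rows; each row shifts and turns the commanded pose from where the row before left it; what a row does not reach is not made up. A row lasts 1/12 s, in which the tool goes at most 41.7 mm and 7.16 degrees, less where a joint would pass 70% of its speed; a pose out of reach is approached as far as the arm can. A call is refused whole if a number of a shift passes 4.17 or a number of a turn 7.16, either way. A call with a gripper value outside its range is refused whole. "gripper" is the opening, from -1 (shut) to 1 (fully open), set as the call begins (left out, the last holds). The fingers move at their own pace and stop on an object; "squeeze" is the grip in N (left out, the last holds). Time passes only in rows, so rows that do not move let the fingers close. It gives the time, the measured TCP pose, the force, the opening and the grip force at its end, in the units of the state.
- monitor.read_state(): the state, without advancing time (a new reading comes with each control period).
- eyes.read_camera(name): name is "side" or "top"; returns the picture (400x640x3 uint8, blue, green, red); there is no depth.
- eyes.camera_model(name): a dict with "fx", "fy", "cx", "cy" (pixels), "k1" (the pictures are not rectified: a ray, as slopes to the right and down, at radius r is drawn at 1 + k1 r^2 times it, then the intrinsics apply), "rvec" (rotation vector, rad) and "tvec" (3), from world to camera coordinates, as OpenCV has them. Camera axes: x right, y down, z forward; pixel columns grow to the right and rows downward; lengths in m; the calibration is good to about 2 mm. A picture is of the moment at which its call begins. camera_model takes no time and is no camera call.
- ticket.close_job(): hands the job in; it is judged then, once.
The state is a dict: "t": time; "q": joint angles; "dq": joint speeds; "joint_torque": joint torques, N m; "tool_pos": TCP position; "orientation": TCP orientation; "force": force on the tool from outside, world axes, zero at the start; "wrist_torque": the same for the moment, N m; "opening": finger opening in m; "gripper_force": force on a finger pad.
Only numpy, scipy, OpenCV 4.12 (cv2) and the standard library are available. Lean on these libraries where they do the work, as an engineer would, in place of code of your own. Each camera call takes 0.05 s, during which the arm holds its last target. There are 200 camera calls.

## Working session

There is one attempt and no reset: what is moved stays moved. The work goes in short steps, Python scripts to look and compute and a tool call to move; the robot and the scene stay as the last step left them, time stands still between calls to the robot, and variables do not carry over. Pictures are saved under pics/ and viewed, at most 10 in all, crops included, and the job is handed in when it is done.

Besides the shell and the picture viewer there is one more tool, called after "Emit:" by a JSON object that holds its "op" and its "data", one argument or row to a line. arm_command: Moves the arm, as the interface text tells. Its arguments: {"type":"object","properties":{"deltas":{"type":"array"},"gripper":{"type":"number"},"squeeze":{"type":"number"}},"required":["deltas"]}

```bash
mkdir -p pics
cat > h.py <<'E'
import numpy as np, cv2
from plant import monitor, eyes, ticket
def cam(n):
    m=eyes.camera_model(n); R=cv2.Rodrigues(np.array(m["rvec"],float))[0]; return m,R,np.array(m["tvec"],float)
def ray(n,u,v):
    m,R,t=cam(n); x=(u-m["cx"])/m["fx"]; y=(v-m["cy"])/m["fy"]; rd=np.hypot(x,y); r=rd
    for _ in range(30): r=rd/(1+m["k1"]*r*r)
    s=r/rd if rd>0 else 1
    return -R.T@t, R.T@np.array([x*s,y*s,1])
def onz(n,u,v,z):
    o,d=ray(n,u,v); return o+d*(z-o[2])/d[2]
def proj(n,P):
    m,R,t=cam(n); c=R@np.array(P,float)+t; x,y=c[0]/c[2],c[1]/c[2]; k=1+m["k1"]*(x*x+y*y)
    return np.array([m["fx"]*x*k+m["cx"],m["fy"]*y*k+m["cy"]])
E
python3 - <<'E'
from h import *
for n in("side","top"):
    im=eyes.read_camera(n); cv2.imwrite(f"pics/{n}0.png",im); m,R,t=cam(n); print(n,-R.T@t,m["fx"],m["k1"])
print(monitor.read_state())
E
```

```text
side [0.48425955 0.99801633 0.45335402] 371.8055078081522 -0.037299006214345905
top [0.38732852 0.19381942 1.1374592 ] 392.67002238523673 -0.07908317719949794
{'t': 0.1, 'q': array([ 1.23961710e+00,  1.31102892e-01,  1.48916954e+00, -5.13985161e-06,
        1.52299819e+00, -8.54231139e-02]), 'dq': array([ 0.00082705, -0.00051423, -0.00108731, -0.00096031, -0.00246496,
        0.00071905]), 'joint_torque': array([ 7.86134660e-04, -5.61340964e+01, -4.93094230e+01,  7.69812497e-02,
        2.92516494e-02, -1.24365956e-04]), 'tool_pos': array([0.1457994 , 0.58148477, 0.21768251]), 'orientation': array([-3.85019639e-01, -3.11756460e+00,  2.58015752e-03]), 'force': array([-0.14519738, -0.26795909,  0.46626971]), 'wrist_torque': array([-0.01783838,  0.01939573,  0.05578975]), 'gripper_force': 0.0, 'opening': 0.09333389001261332}
```

View pics/top0.png

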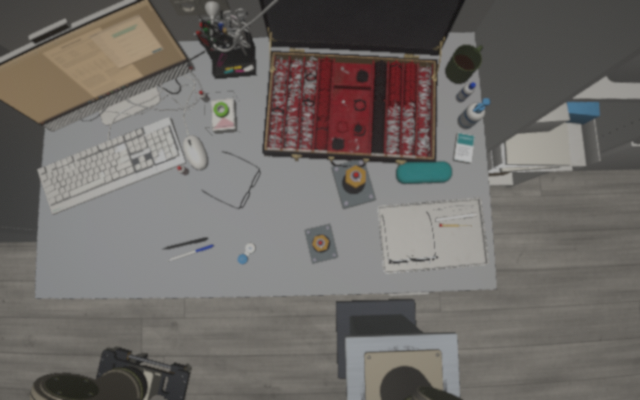

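View pics/side0.png

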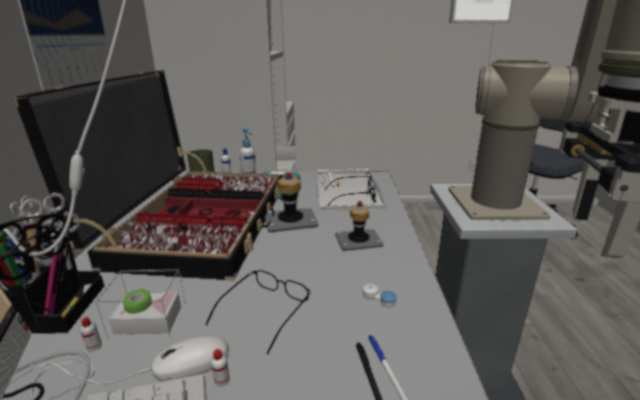

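The top view shows the large stand at about (354,180), with a smaller decoy at (320,243). The case is to the right at (424,172) and the spectacles to the left at (240,180). In the side view the target nut is at about (289,188). I'll zoom in and measure next.

Run:
```python
from h import *
T=cv2.imread("pics/top0.png");S=cv2.imread("pics/side0.png")
a=cv2.resize(T[150:220,320:400],None,fx=7,fy=7,interpolation=cv2.INTER_CUBIC)
b=cv2.resize(S[160:240,255:325],None,fx=6,fy=6,interpolation=cv2.INTER_CUBIC)
c=np.zeros((490,800,3),np.uint8); c[:490,:400]=cv2.resize(T[155:204,335:375],(400,490),interpolation=cv2.INTER_CUBIC); c[:480,400:]=cv2.resize(S[165:225,264:314],(400,480),interpolation=cv2.INTER_CUBIC)
cv2.imwrite("pics/z0.png",c)
def cen(im,x0,y0,x1,y1,f):
    h=cv2.cvtColor(im[y0:y1,x0:x1],cv2.COLOR_BGR2HSV).astype(int); m=f(h).astype(np.uint8)
    n,l,st,ct=cv2.connectedComponentsWithStats(m); i=1+np.argmax(st[1:,4]); return ct[i]+[x0,y0],st[i],l==i
red=lambda h:((h[...,0]<5)|(h[...,0]>168))&(h[...,1]>110)&(h[...,2]>50)
br=lambda h:(h[...,0]>8)&(h[...,0]<28)&(h[...,1]>80)&(h[...,2]>60)
tr,_,_=cen(T,340,168,370,195,red); sr,_,_=cen(S,275,168,302,185,red)
tn,st,m=cen(T,335,160,375,205,br); sn,st2,_=cen(S,270,165,310,215,br)
print("px",tr,sr,tn,st,sn,st2)
o1,d1=ray("top",*tr);o2,d2=ray("side",*sr)
k=np.linalg.lstsq(np.c_[d1,-d2],o2-o1,rcond=None)[0];p,q=o1+k[0]*d1,o2+k[1]*d2;print("ball",p,q)
for z in(.105,.118): print(z,onz("top",*tn,z),onz("side",*sn,z))
print("ball on z .135",onz("top",*tr,.135),onz("side",*sr,.135))
```

```text
px [355.5 174.5] [288.26666667 174.33333333] [355.04104478 176.6380597 ] [ 10   5  21  24 268] [287.02013423 185.73489933] [  5  11  25  19 298]
ball [0.58721637 0.12242483 0.13361997] [0.58766571 0.12244578 0.13370795]
0.105 [0.58713459 0.12183014 0.105     ] [0.59157634 0.12768987 0.105     ]
0.118 [0.58461877 0.12273658 0.118     ] [0.58757146 0.16016902 0.118     ]
ball on z .135 [0.58694157 0.12252298 0.135     ] [0.58724773 0.12598495 0.135     ]
```

View pics/z0.png

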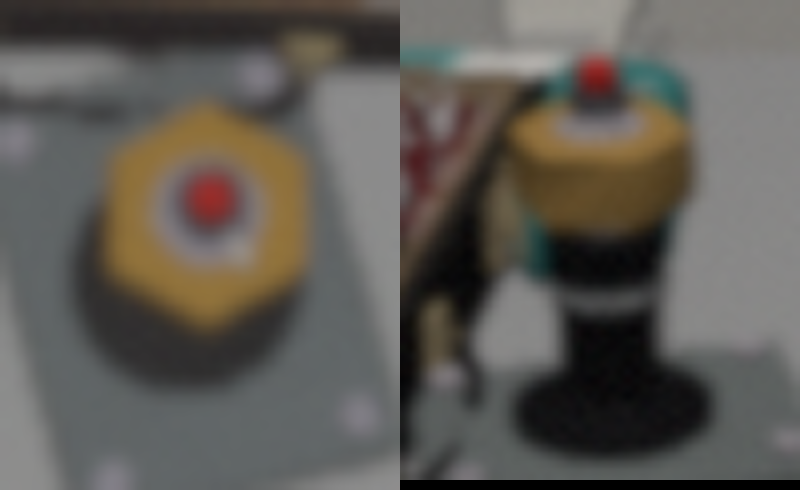

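The left crop shows the nut's top face with corners at roughly (207,100), (308,158), (312,272), (210,332), (105,270) and (110,152). The ball is at (210,195), with the pointer towards (243,252). Next I'll get the hexagon's yaw and the nut's height.

Run:
```python
from h import *
T=cv2.imread("pics/top0.png");S=cv2.imread("pics/side0.png")
C=np.array([.587,.1225])
c=np.array([(207,100),(308,158),(312,272),(210,332),(105,270),(110,152)])/10-.5+[335,155]
for z in (.111,.118):
    P=np.array([onz("top",*p,z)[:2] for p in c]); ctr=P.mean(0); d=P-ctr
    print(z,ctr,np.hypot(*d.T)*1e3,np.degrees(np.arctan2(d[:,1],d[:,0]))%60)
# threshold-based
h=cv2.cvtColor(cv2.resize(T[155:204,335:375],(400,490),interpolation=cv2.INTER_CUBIC),cv2.COLOR_BGR2HSV).astype(int)
m=((h[...,0]>8)&(h[...,0]<28)&(h[...,1]>90)&(h[...,2]>70)).astype(np.uint8)
k=max(cv2.findContours(m,cv2.RETR_EXTERNAL,cv2.CHAIN_APPROX_NONE)[0],key=cv2.contourArea)
hull=cv2.convexHull(k)
P=np.array([onz("top",*(p[0]/10-.5+[335,155]),.118)[:2] for p in hull]).astype(np.float32)
mm=P.mean(0)
res=[]
for a in np.arange(0,60,1):
    e=[np.array([np.cos(np.radians(a+b)),np.sin(np.radians(a+b))]) for b in(0,60,120)]
    res.append((sum(np.ptp(P@x) for x in e)/3*1e3,a))
print("min width",sorted(res)[:4]); a=sorted(res)[0][1]
for b in(0,60,120):
    x=np.array([np.cos(np.radians(a+b)),np.sin(np.radians(a+b))]); s=P@x; print(a+b,np.ptp(s)*1e3,((s.max()+s.min())/2-C@x)*1e3)
# side: expected rows for boss top / nut top points on axis
for z in(.085,.09,.094,.111,.116,.12,.142): print(z,proj("side",[*C,z]))
for n in("top","side"):print(n,proj(n,[*C,0.135]))
```

```text
0.111 [0.58801334 0.12130384] [30.89998616 30.58927309 31.48291606 31.85294689 31.53317351 31.04091004] [58.7124712  58.00926708 58.43908376 58.52940738 57.18287189 55.75267067]
0.118 [0.58664476 0.12179836] [30.68926185 30.38066771 31.26821643 31.63572381 31.31813115 30.8292247 ] [58.7124712  58.00926708 58.43908376 58.52940738 57.18287189 55.75267067]
min width [(np.float64(55.81430364529708), np.int64(28)), (np.float64(55.86981234012969), np.int64(27)), (np.float64(55.95360554933774), np.int64(29)), (np.float64(55.973220027745775), np.int64(26))]
28 55.49300912275213 -1.5479534174496212
88 54.42748331015923 1.0169152984186025
148 57.5224185029799 0.733839478381404
0.085 [289.37248615 192.22952301]
0.09 [289.28722668 190.42647449]
0.094 [289.21880151 188.97861359]
0.111 [288.92582328 182.77096952]
0.116 [288.83898002 180.92833611]
0.12 [288.76928374 179.44866537]
0.142 [288.38240637 171.2211602 ]
top [355.50801205 174.47767085]
side [288.50615785 173.85550103]
```

Emit:
{"op": "arm_command", "data": {
  "deltas": [
    [[2.45, -2.55, 0, 0, 0, 1], [2.45, -2.55, 0, 0, 0, 1], [2.45, -2.55, 0, 0, 0, 1], [2.45, -2.55, 0, 0, 0, 1], [2.45, -2.55, 0, 0, 0, 1], [2.45, -2.55, 0, 0, 0, 1], [2.45, -2.55, 0, 0, 0, 1], [2.45, -2.55, 0, 0, 0, 1], [2.45, -2.55, 0, 0, 0, 1], [2.45, -2.55, 0, 0, 0, 1], [2.45, -2.55, 0, 0, 0, 1], [2.45, -2.55, 0, 0, 0, 1]]
  ],
  "gripper": 1
}}

```text
t: 1.1
tool_pos: [0.4407, 0.2744, 0.2183]
orientation: [-0.056, -3.141, 0.0]
force: [-0.4, 0.7, -0.4]
opening: 0.0929
gripper_force: 0.0
```

Emit:
{"op": "arm_command", "data": {
  "deltas": [
    [[2.45, -2.55, 0, 0, 0, 0], [2.45, -2.55, 0, 0, 0, 0], [2.45, -2.55, 0, 0, 0, 0], [2.45, -2.55, 0, 0, 0, 0], [2.45, -2.55, 0, 0, 0, 0], [2.45, -2.55, 0, 0, 0, 0], [0, 0, 0, 0, 0, 0], [0, 0, 0, 0, 0, 0], [0, 0, 0, 0, 0, 0]]
  ]
}}

```text
t: 1.85
tool_pos: [0.5865, 0.123, 0.218]
orientation: [-0.058, -3.14, -0.0]
force: [0.0, 0.9, -0.4]
opening: 0.0931
gripper_force: 0.0
```

Emit:
{"op": "arm_command", "data": {
  "deltas": [
    [[0.05, 0, -1.5, 0, 0, 0], [0, 0, -1.5, 0, 0, 0], [0, 0, -1.5, 0, 0, 0], [0, 0, -1.5, 0, 0, 0], [0, 0, -1.5, 0, 0, 0], [0, 0, -1.5, 0, 0, 0], [0, 0, -1.5, 0, 0, 0], [0, 0, -1.5, 0, 0, 0], [0, 0, -1.0, 0, 0, 0], [0, 0, -0.1, 0, 0, 0], [0, 0, 0, 0, 0, 0], [0, 0, 0, 0, 0, 0]]
  ]
}}

```text
t: 2.85
tool_pos: [0.5878, 0.1235, 0.0886]
orientation: [0.056, 3.14, 0.0]
force: [-0.1, 0.0, 0.6]
opening: 0.093
gripper_force: 0.0
```

Run:
```python
from h import *
print({k:np.round(v,3) for k,v in monitor.read_state().items()})
S=eyes.read_camera("side"); cv2.imwrite("pics/z1.png",cv2.resize(S[120:240,240:340],(600,600),interpolation=cv2.INTER_CUBIC)[:, :])
```

```text
{'t': np.float64(2.85), 'q': array([ 0.122,  0.227,  1.623,  0.   ,  1.291, -1.413]), 'dq': array([-0.005, -0.005, -0.014,  0.002,  0.   ,  0.001]), 'joint_torque': array([ 1.5000e-01, -5.6603e+01, -4.4907e+01,  9.0000e-03,  1.0800e-01,
        4.0000e-03]), 'tool_pos': array([0.588, 0.124, 0.089]), 'orientation': array([0.056, 3.14 , 0.   ]), 'force': array([-0.085,  0.023,  0.594]), 'wrist_torque': array([0.016, 0.044, 0.045]), 'gripper_force': np.float64(0.0), 'opening': np.float64(0.093)}
```

View pics/z1.png

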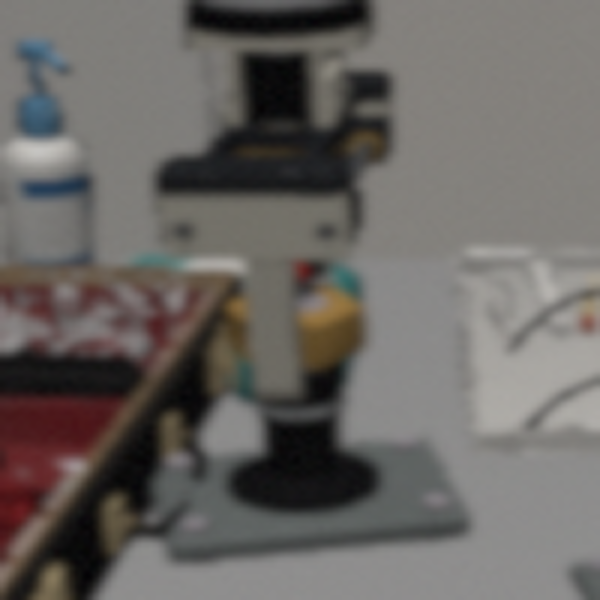

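The fingers straddle the nut. The near finger is at (275,325), in front of the nut at (300,325), and the tips reach just below it. Closing now.

Emit:
{"op": "arm_command", "data": {
  "deltas": [
    [[-0.05, -0.05, 0, 0, 0, 0], [0, 0, 0, 0, 0, 0], [0, 0, 0, 0, 0, 0], [0, 0, 0, 0, 0, 0], [0, 0, 0, 0, 0, 0], [0, 0, 0, 0, 0, 0], [0, 0, 0, 0, 0, 0], [0, 0, 0, 0, 0, 0]]
  ],
  "gripper": -1,
  "squeeze": 20
}}

```text
t: 3.57
tool_pos: [0.5869, 0.1222, 0.0876]
orientation: [-0.057, -3.141, 0.001]
force: [-0.9, -1.2, 0.2]
opening: 0.052
gripper_force: 20.0
```

```bash
python3 -c "
from h import *
print({k:np.round(v,3) for k,v in monitor.read_state().items()})"
```

```text
{'t': np.float64(3.567), 'q': array([ 0.12 ,  0.226,  1.626, -0.   ,  1.29 , -1.414]), 'dq': array([ 0.001, -0.   ,  0.001,  0.   ,  0.001, -0.002]), 'joint_torque': array([ 9.0400e-01, -5.7337e+01, -4.5917e+01,  4.6400e-01, -1.0900e-01,
       -1.0000e-03]), 'tool_pos': array([0.587, 0.122, 0.088]), 'orientation': array([-5.700e-02, -3.141e+00,  1.000e-03]), 'force': array([-0.905, -1.237,  0.151]), 'wrist_torque': array([-0.233,  0.031,  0.006]), 'gripper_force': np.float64(20.0), 'opening': np.float64(0.052)}
```

The opening is 52.0 mm, so both pads are flat on the nut. Turning clockwise by 72° and following the pitch (0.25 mm per 6°).

Emit:
{"op": "arm_command", "data": {
  "deltas": [
    [[0, 0, -0.025, 0, 0, -6], [0, 0, -0.025, 0, 0, -6], [0, 0, -0.025, 0, 0, -6], [0, 0, -0.025, 0, 0, -6], [0, 0, -0.025, 0, 0, -6], [0, 0, -0.025, 0, 0, -6], [0, 0, -0.025, 0, 0, -6], [0, 0, -0.025, 0, 0, -6], [0, 0, -0.025, 0, 0, -6], [0, 0, -0.025, 0, 0, -6], [0, 0, -0.025, 0, 0, -6], [0, 0, -0.025, 0, 0, -6]]
  ]
}}

```text
t: 4.57
tool_pos: [0.5877, 0.1231, 0.0847]
orientation: [1.898, 2.502, 0.003]
force: [3.1, 2.7, -2.9]
opening: 0.0516
gripper_force: 20.0
```

Run:
```python
from h import *
print({k:np.round(v,3) for k,v in monitor.read_state().items()})
S=eyes.read_camera("side"); cv2.imwrite("pics/z2.png",cv2.resize(S[150:220,255:325],(600,600),interpolation=cv2.INTER_CUBIC))
```

```text
{'t': np.float64(4.567), 'q': array([ 1.210e-01,  2.300e-01,  1.627e+00,  1.000e-03,  1.283e+00,
       -1.530e-01]), 'dq': array([-0.000e+00,  3.000e-03, -1.000e-03,  0.000e+00, -7.000e-03,
        1.249e+00]), 'joint_torque': array([ -1.168, -58.707, -44.851,  -0.629,   1.761,  -2.511]), 'tool_pos': array([0.588, 0.123, 0.085]), 'orientation': array([1.898, 2.502, 0.003]), 'force': array([ 3.115,  2.66 , -2.894]), 'wrist_torque': array([ 0.364, -0.735,  0.072]), 'gripper_force': np.float64(19.993), 'opening': np.float64(0.052)}
```

View pics/z2.png

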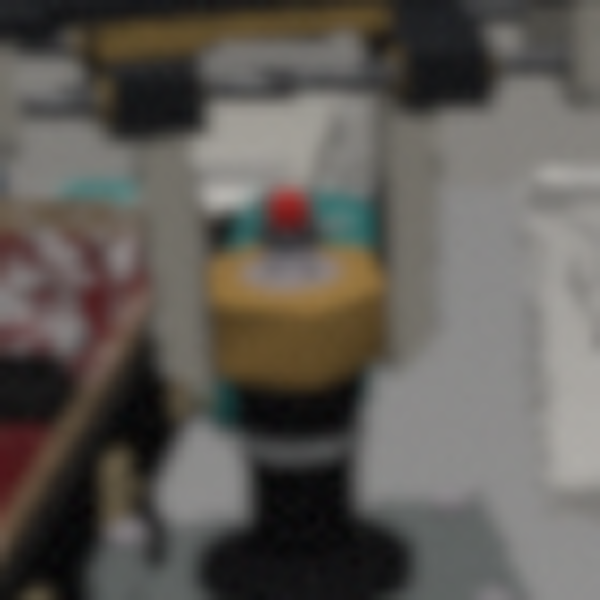

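The nut at (298,315) is held squarely between the fingers and has turned with them. The ball and collar are undisturbed at (290,210). Another 36° takes it to 108°, still short of the earliest possible stop.

Emit:
{"op": "arm_command", "data": {
  "deltas": [
    [[0, 0, -0.025, 0, 0, -6], [0, 0, -0.025, 0, 0, -6], [0, 0, -0.025, 0, 0, -6], [0, 0, -0.025, 0, 0, -6], [0, 0, -0.025, 0, 0, -6], [0, 0, -0.025, 0, 0, -6], [0, 0, 0, 0, 0, 0], [0, 0, 0, 0, 0, 0]]
  ]
}}

```text
t: 5.28
tool_pos: [0.5883, 0.1231, 0.0832]
orientation: [2.574, 1.799, 0.005]
force: [7.8, 2.9, -4.8]
opening: 0.0518
gripper_force: 20.0
```

```bash
cat > s.py <<'E'
from h import *
from scipy.spatial.transform import Rotation as Ro
s=monitor.read_state(); y=Ro.from_rotvec(s["orientation"]).as_matrix()[:,1]
print(round(s["t"],2),"yaw",np.degrees(np.arctan2(y[1],y[0])).round(2),"q6",s["q"][5].round(3),s["joint_torque"][5].round(3),"F",s["force"].round(1),"T",s["wrist_torque"].round(3),s["tool_pos"].round(4),s["opening"].round(4))
E
python3 s.py
```

```text
Traceback (most recent call last):
  File "s.py", line 4, in <module>
    print(round(s["t"],2),"yaw",np.degrees(np.arctan2(y[1],y[0])).round(2),"q6",s["q"][5].round(3),s["joint_torque"][5].round(3),"F",s["force"].round(1),"T",s["wrist_torque"].round(3),s["tool_pos"].round(4),s["opening"].round(4))
                                                                                                                                                                                                               ^^^^^^^^^^^^^^^^^^
AttributeError: 'float' object has no attribute 'round'
```

Emit:
{"op": "arm_command", "data": {
  "deltas": [
    [[0, 0, -0.0125, 0, 0, -3], [0, 0, -0.0125, 0, 0, -3], [0, 0, -0.0125, 0, 0, -3], [0, 0, -0.0125, 0, 0, -3], [0, 0, 0, 0, 0, 0], [0, 0, 0, 0, 0, 0]]
  ]
}}

```text
t: 5.78
tool_pos: [0.5885, 0.123, 0.0827]
orientation: [2.748, 1.521, 0.005]
force: [8.2, 3.0, -5.4]
opening: 0.0517
gripper_force: 20.0
```

```bash
python3 s.py
```

```text
Traceback (most recent call last):
  File "s.py", line 4, in <module>
    print(round(s["t"],2),"yaw",np.degrees(np.arctan2(y[1],y[0])).round(2),"q6",s["q"][5].round(3),s["joint_torque"][5].round(3),"F",s["force"].round(1),"T",s["wrist_torque"].round(3),s["tool_pos"].round(4),s["opening"].round(4))
                                                                                                                                                                                                               ^^^^^^^^^^^^^^^^^^
AttributeError: 'float' object has no attribute 'round'
```

Emit:
{"op": "arm_command", "data": {
  "deltas": [
    [[0.07, 0.03, -0.02, 0, 0, 0], [0, 0, -0.02, 0, 0, -3], [0, 0, -0.0125, 0, 0, -3], [0, 0, -0.0125, 0, 0, -3], [0, 0, 0, 0, 0, 0], [0, 0, 0, 0, 0, 0]]
  ]
}}

```text
t: 6.28
tool_pos: [0.5887, 0.1229, 0.0823]
orientation: [2.859, 1.3, 0.003]
force: [4.8, 0.9, -2.2]
opening: 0.0518
gripper_force: 20.0
```

```bash
sed -i 's/s\["opening"\].round(4)/round(s["opening"],4)/' s.py; python3 s.py
```

```text
6.28 yaw -41.08 q6 0.838 0.157 F [ 4.8  0.9 -2.2] T [ 0.006 -0.777 -0.099] [0.5887 0.1229 0.0823] 0.0518
```

That is 129° turned, with only the light 0.1 Nm drag. Continuing in short steps.

Emit:
{"op": "arm_command", "data": {
  "deltas": [
    [[0.03, 0, -0.015, 0, 0, -3], [0, 0, -0.0125, 0, 0, -3], [0, 0, -0.0125, 0, 0, -3], [0, 0, -0.0125, 0, 0, -3], [0, 0, 0, 0, 0, 0], [0, 0, 0, 0, 0, 0]]
  ]
}}

```text
t: 6.78
tool_pos: [0.5888, 0.1228, 0.0818]
orientation: [2.979, 0.997, 0.003]
force: [5.6, -0.7, -2.1]
opening: 0.052
gripper_force: 20.0
```

```bash
python3 s.py
```

```text
6.78 yaw -52.98 q6 1.045 0.252 F [ 5.6 -0.7 -2.1] T [-0.104 -0.83  -0.085] [0.5888 0.1228 0.0818] 0.052
```

Emit:
{"op": "arm_command", "data": {
  "deltas": [
    [[0, 0, -0.0125, 0, 0, -3], [0, 0, -0.0125, 0, 0, -3], [0, 0, -0.0125, 0, 0, -3], [0, 0, 0, 0, 0, 0], [0, 0, 0, 0, 0, 0]]
  ]
}}

```text
t: 7.2
tool_pos: [0.5889, 0.1226, 0.0814]
orientation: [3.048, 0.761, 0.003]
force: [6.4, -0.3, -2.4]
opening: 0.0522
gripper_force: 20.0
```

```bash
python3 s.py
```

```text
7.2 yaw -61.97 q6 1.202 0.156 F [ 6.4 -0.3 -2.4] T [-0.142 -0.892 -0.079] [0.5889 0.1226 0.0814] 0.0522
```

Emit:
{"op": "arm_command", "data": {
  "deltas": [
    [[0.03, 0, -0.015, 0, 0, -3], [0, 0, -0.0125, 0, 0, -3], [0, 0, -0.0125, 0, 0, -3], [0, 0, 0, 0, 0, 0], [0, 0, 0, 0, 0, 0]]
  ]
}}

```text
t: 7.62
tool_pos: [0.589, 0.1225, 0.0811]
orientation: [3.098, 0.52, 0.002]
force: [4.8, -2.5, -0.8]
opening: 0.0519
gripper_force: 20.0
```

```bash
python3 s.py
```

```text
7.62 yaw -70.93 q6 1.358 0.188 F [ 4.8 -2.5 -0.8] T [-0.352 -0.728 -0.157] [0.589  0.1225 0.0811] 0.0519
```

Emit:
{"op": "arm_command", "data": {
  "deltas": [
    [[0, 0, -0.0125, 0, 0, -3], [0, 0, -0.0125, 0, 0, -3], [0, 0, 0, 0, 0, 0], [0, 0, 0, 0, 0, 0]]
  ]
}}

```text
t: 7.95
tool_pos: [0.589, 0.1224, 0.0808]
orientation: [3.121, 0.358, 0.002]
force: [4.5, -1.7, -1.1]
opening: 0.0518
gripper_force: 20.0
```

```bash
python3 s.py
```

```text
7.95 yaw -76.92 q6 1.463 0.151 F [ 4.5 -1.7 -1.1] T [-0.44  -0.682 -0.087] [0.589  0.1224 0.0808] 0.0518
```

Emit:
{"op": "arm_command", "data": {
  "deltas": [
    [[0.02, 0, -0.0125, 0, 0, -3], [0, 0, -0.0125, 0, 0, -3], [0, 0, 0, 0, 0, 0], [0, 0, 0, 0, 0, 0]]
  ]
}}

```text
t: 8.28
tool_pos: [0.5891, 0.1223, 0.0805]
orientation: [3.135, 0.194, 0.002]
force: [4.6, -2.9, -0.1]
opening: 0.0519
gripper_force: 20.0
```

```bash
python3 s.py
```

```text
8.28 yaw -82.92 q6 1.567 0.15 F [ 4.6 -2.9 -0.1] T [-0.504 -0.566 -0.142] [0.5891 0.1223 0.0805] 0.0519
```

Emit:
{"op": "arm_command", "data": {
  "deltas": [
    [[0, 0, -0.0125, 0, 0, -3], [0, 0, -0.0125, 0, 0, -3], [0, 0, 0, 0, 0, 0], [0, 0, 0, 0, 0, 0]]
  ]
}}

```text
t: 8.62
tool_pos: [0.5891, 0.1222, 0.0803]
orientation: [3.141, 0.029, 0.002]
force: [4.3, -2.1, -0.6]
opening: 0.0516
gripper_force: 20.0
```

```bash
python3 s.py
```

```text
8.62 yaw -88.92 q6 1.672 0.149 F [ 4.3 -2.1 -0.6] T [-0.554 -0.574 -0.126] [0.5891 0.1222 0.0803] 0.0516
```

Emit:
{"op": "arm_command", "data": {
  "deltas": [
    [[0, 0, -0.0125, 0, 0, -3], [0, 0, -0.0125, 0, 0, -3], [0, 0, 0, 0, 0, 0], [0, 0, 0, 0, 0, 0]]
  ]
}}

```text
t: 8.95
tool_pos: [0.5891, 0.122, 0.0801]
orientation: [3.138, -0.135, 0.002]
force: [4.9, -3.6, -0.3]
opening: 0.0521
gripper_force: 20.0
```

```bash
python3 s.py
```

```text
8.95 yaw -94.93 q6 1.777 0.149 F [ 4.9 -3.6 -0.3] T [-0.589 -0.581 -0.156] [0.5891 0.122  0.0801] 0.0521
```

Emit:
{"op": "arm_command", "data": {
  "deltas": [
    [[0, 0, -0.0125, 0, 0, -3], [0, 0, -0.0125, 0, 0, -3], [0, 0, 0, 0, 0, 0], [0, 0, 0, 0, 0, 0]]
  ]
}}

```text
t: 9.28
tool_pos: [0.589, 0.122, 0.0798]
orientation: [3.126, -0.299, 0.002]
force: [3.7, -3.4, 0.4]
opening: 0.0522
gripper_force: 20.0
```

```bash
python3 s.py
```

```text
9.28 yaw -100.93 q6 1.882 0.149 F [ 3.7 -3.4  0.4] T [-0.683 -0.509 -0.031] [0.589  0.122  0.0798] 0.0522
```

Emit:
{"op": "arm_command", "data": {
  "deltas": [
    [[0, -0.03, -0.0125, 0, 0, -3], [0, 0, -0.0125, 0, 0, -3], [0, 0, 0, 0, 0, 0], [0, 0, 0, 0, 0, 0]]
  ]
}}

```text
t: 9.62
tool_pos: [0.5888, 0.1219, 0.0795]
orientation: [3.107, -0.46, 0.001]
force: [2.9, -5.2, 1.1]
opening: 0.052
gripper_force: 20.1
```

```bash
python3 s.py
```

```text
9.62 yaw -106.86 q6 1.985 0.647 F [ 2.9 -5.2  1.1] T [-0.792 -0.296  0.464] [0.5888 0.1219 0.0795] 0.052
```

Emit:
{"op": "arm_command", "data": {
  "deltas": [
    [[0, 0, -0.0125, 0, 0, -3], [0, 0, -0.0125, 0, 0, -3], [0, 0, 0, 0, 0, 0], [0, 0, 0, 0, 0, 0]]
  ]
}}

```text
t: 9.95
tool_pos: [0.5887, 0.122, 0.0796]
orientation: [3.079, -0.622, 0.001]
force: [1.6, -4.8, 3.1]
opening: 0.0533
gripper_force: 21.1
```

```bash
python3 s.py
python3 - <<'E'
from h import *
S=eyes.read_camera("side"); cv2.imwrite("pics/z3.png",cv2.resize(S[150:220,255:325],(600,600),interpolation=cv2.INTER_CUBIC))
E
```

```text
9.95 yaw -112.83 q6 2.089 1.091 F [ 1.6 -4.8  3.1] T [-0.854 -0.036  0.848] [0.5887 0.122  0.0796] 0.0533
```

View pics/z3.png

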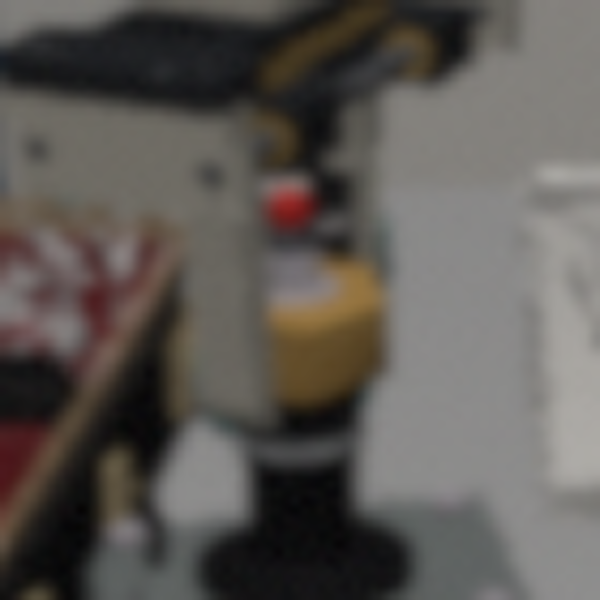

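The torque jumped from 0.1 to 0.85 Nm and the pads started to be pushed apart (53.3 mm). The nut's skirt now sits lower, at (325,400), right on the boss, and the tool has dropped 8 mm over about 195°. The nut is home, so I'm releasing and rising.

Emit:
{"op": "arm_command", "data": {
  "deltas": [
    [[0, 0, 0, 0, 0, 0], [0, 0, 0, 0, 0, 0], [0, 0, 0, 0, 0, 0], [0, 0, 0, 0, 0, 0], [0, 0, 0, 0, 0, 0], [0, 0, 0, 0, 0, 0], [0, 0, 0, 0, 0, 0], [0, 0, 0, 0, 0, 0]]
  ],
  "gripper": 1
}}

```text
t: 10.67
tool_pos: [0.5884, 0.1226, 0.0789]
orientation: [-3.078, 0.628, 0.0]
force: [0.8, -0.4, 0.1]
opening: 0.0931
gripper_force: 0.0
```

Emit:
{"op": "arm_command", "data": {
  "deltas": [
    [[0, 0, 0.5, 0, 0, 0], [0, 0, 1.5, 0, 0, 0], [0, 0, 1.5, 0, 0, 0], [0, 0, 1.5, 0, 0, 0], [0, 0, 1.5, 0, 0, 0], [0, 0, 1.5, 0, 0, 0], [0, 0, 1.5, 0, 0, 0], [0, 0, 1.5, 0, 0, 0], [0, 0, 1.5, 0, 0, 0], [0, 0, 1.5, 0, 0, 0]]
  ]
}}

```text
t: 11.5
tool_pos: [0.5884, 0.1225, 0.2202]
orientation: [-3.078, 0.628, -0.001]
force: [0.0, 0.3, 1.0]
opening: 0.0931
gripper_force: 0.0
```

Emit:
{"op": "arm_command", "data": {
  "deltas": [
    [[-2, 2, 0, 0, 0, 0], [-2, 2, 0, 0, 0, 0], [-2, 2, 0, 0, 0, 0], [-2, 2, 0, 0, 0, 0], [-2, 2, 0, 0, 0, 0], [-2, 2, 0, 0, 0, 0], [-2, 2, 0, 0, 0, 0], [-2, 2, 0, 0, 0, 0], [-2, 2, 0, 0, 0, 0], [-2, 2, 0, 0, 0, 0], [-2, 2, 0, 0, 0, 0], [0, 0, 0, 0, 0, 0]]
  ]
}}

```text
t: 12.5
tool_pos: [0.3654, 0.3454, 0.2196]
orientation: [-3.077, 0.623, 0.002]
force: [0.4, 0.6, -0.4]
opening: 0.0929
gripper_force: 0.0
```

```bash
python3 s.py
python3 - <<'E'
from h import *
T=eyes.read_camera("top");S=eyes.read_camera("side"); 
c=np.zeros((490,800,3),np.uint8); c[:490,:400]=cv2.resize(T[155:204,335:375],(400,490),interpolation=cv2.INTER_CUBIC); c[:480,400:]=cv2.resize(S[165:225,264:314],(400,480),interpolation=cv2.INTER_CUBIC)
cv2.imwrite("pics/z4.png",c)
E
```

```text
12.5 yaw -112.89 q6 2.624 1.136 F [ 0.4  0.6 -0.4] T [ 0.06   0.129 -0.005] [0.3654 0.3454 0.2196] 0.0929
```

View pics/z4.png

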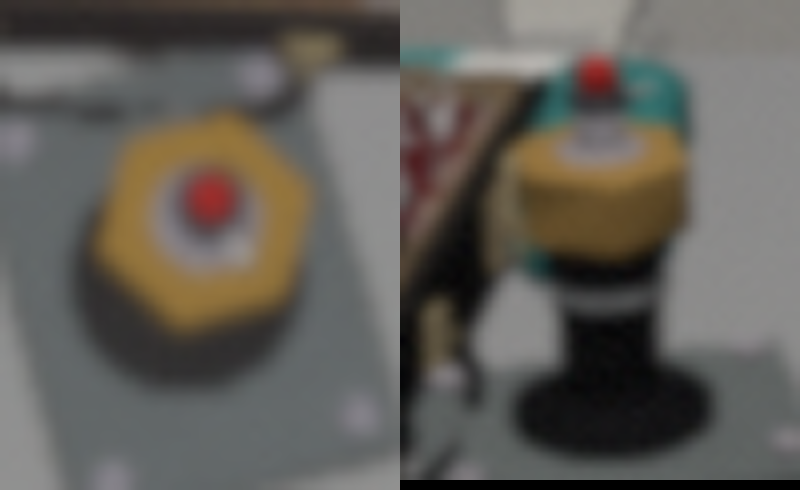

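The nut now sits low on the boss: in the side crop its top is about 17 px (of the enlarged crop) lower than before. It ended rotated about 195°. The pointer is still at (243,250), the arm is clear and nothing else has moved.

```bash
python3 -c "
from plant import ticket
print(ticket.close_job())"
```

```text
the job is handed in; nothing more can be done
None
```

The jam nut is run down about 195° to its hard stop on the boss (torque rose from 0.1 to 0.85 Nm) and released; the pointer did not move, and the job was handed in at about 12.6 s.

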